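Return grinding balls to stock and hold the scanner over the bin's label

TASK

Tip all five steel grinding balls out of the plastic sample cup into the grey stock bin and stand the empty cup upright on the bench again. Then draw the barcode scanner up out of its stand, turn it nose down and hold it steady, pointing at the bin's barcode label from about 10 cm above it, touching nothing else, so that the return gets booked. Finish while still holding the scanner there, and leave the other things on the bench where they are.

Things in the scene. Friction and masses are not known exactly. Their poses are not given: they have to be found in the camera images.
- cup: open white plastic sample cup, slightly flared, round: outside diameter 50 mm at the foot, 67 mm at the rim, 75 mm high, wall and floor 3 mm, 60 g. Origin: centre of its underside; z runs up to the mouth. It stands on the bench with the five steel balls (120 g) in its lower half.
- bin: grey plastic stock bin, open on top, fixed. Well 156 x 146 mm outside (its x, y), 50 mm high, walls and floor 4 mm. Origin: on the bench under the well's middle; z up. On its -x side a flat ledge 40 mm wide sticks out at rim height (outer edge 120 mm from the origin) with the barcode label.
- label (a point): centre of the bin's printed barcode label (white, black bars, 34 x 80 mm), which lies flat, face up, on the ledge at the bin's rim: 98 mm from the bin's origin along the bin's -x, 51 mm above the bench. Axes as the bin's.
- scanner: cordless pistol barcode scanner, 220 g, upright in its stand. Origin: centre of the handle's foot; z up the handle, nose along -x (own x axis points up when the nose points down). Dark handle 36 x 30 mm. Light head 46 mm wide (y), flat sides, x -50 to 30, z 115 to 161 mm: grip across y at x -12, z 138. Nose 65 wide, x -50 to -92. Centre of mass 30 mm below and 10 mm noseward of that grip.
- lens (a point): middle of the scanner's dark window, on the nose's front face: 92 mm along -x and 138 mm up from the scanner's origin. Axes as the scanner's; it looks out along -x.
- stand: grey charging stand of the scanner, fixed: base 130 x 100 x 14 mm, rectangular socket (52 x 46 mm outside, 2 mm play round the handle), rim 72 mm and floor 18 mm above the bench; the handle sits 54 mm deep and lifts straight up. Origin: on the bench under the socket's middle; axes as the seated scanner's.
- ball0_center (a point): centre of steel grinding ball 1 of 5: 18 mm in diameter, 24 g, rolls freely
- ball1_center (a point): centre of steel grinding ball 2 of 5: 18 mm in diameter, 24 g, rolls freely
- ball2_center (a point): centre of steel grinding ball 3 of 5: 18 mm in diameter, 24 g, rolls freely
- ball3_center (a point): centre of steel grinding ball 4 of 5: 18 mm in diameter, 24 g, rolls freely
- ball4_center (a point): centre of steel grinding ball 5 of 5: 18 mm in diameter, 24 g, rolls freely
- pipette_gun: bystander: white and dark pipette controller lying on its side, 190 x 130 x 36 mm; origin on its underside
- well_plate: bystander: white 96-well plate lying flat, 86 x 128 x 14 mm; origin on its underside
- flask: bystander: stoppered glass volumetric flask, 68 mm wide, 190 mm high; origin on its underside
- beaker: bystander: empty glass beaker, 82 mm wide, 100 mm high (bigger than the cup); origin on its underside
- jar: bystander: clear lidded jar, 72 mm wide, 125 mm high; origin on its underside
- marker: bystander: marker pen lying flat, 140 mm long; origin on its underside
- timer: bystander: small bench timer, 62 x 66 x 18 mm; origin on its underside
Mind the look-alikes: they are no part of the job. Leave any red look-alike of the cup alone. What is shaped like the bin but pink is not meant.

How it is judged (in metres and radians):
On the way, in this order (a step that is already met when the one before it is completed fails the run):
1. all five balls are in the stock bin (x of ball0_center in the frame of bin between -0.072 and 0.072 m and y of ball0_center in the frame of bin between -0.067 and 0.067 m and z of ball0_center in the frame of bin between 0 and 0.055 m and x of ball1_center in the frame of bin between -0.072 and 0.072 m and y of ball1_center in the frame of bin between -0.067 and 0.067 m and z of ball1_center in the frame of bin between 0 and 0.055 m and x of ball2_center in the frame of bin between -0.072 and 0.072 m and y of ball2_center in the frame of bin between -0.067 and 0.067 m and z of ball2_center in the frame of bin between 0 and 0.055 m and x of ball3_center in the frame of bin between -0.072 and 0.072 m and y of ball3_center in the frame of bin between -0.067 and 0.067 m and z of ball3_center in the frame of bin between 0 and 0.055 m and x of ball4_center in the frame of bin between -0.072 and 0.072 m and y of ball4_center in the frame of bin between -0.067 and 0.067 m and z of ball4_center in the frame of bin between 0 and 0.055 m), for 0.2 s.
2. the cup stands upright on the bench, let go, while the scanner is still in its stand (angle between cup's own z axis and vertical below 0.1 rad and height (world z) of cup between -0.006 and 0.006 m and contact force between cup and the fingers below 0.2 N and linear speed of cup below 0.03 m/s and contact force between cup and table above 0.1 N and z of scanner in the frame of stand below 0.04 m), for 0.2 s.
3. the scanner is drawn up out of its stand, held by the gripper (z of scanner in the frame of stand above 0.076 m and contact force between scanner and the fingers above 2 N and contact force between scanner and stand below 0.1 N), for 0.1 s.
At the end, for the whole second after the job is handed in: Balls in the bin's well; cup upright on the bench (6 degrees), let go; the gripper holds the scanner, still, clear of stand, bin, bench and cup, nose within 30 degrees of straight down, window 50 to 160 mm from the label, line of sight within 30 mm of the label's centre (all of step 1 and angle between cup's own z axis and vertical below 0.1 rad and height (world z) of cup between -0.006 and 0.006 m and contact force between cup and the fingers below 0.2 N and linear speed of each of cup, scanner below 0.03 m/s and contact force between cup and table above 0.1 N and contact force between scanner and the fingers above 2 N and contact force between scanner and stand below 0.1 N and contact force between scanner and bin below 0.1 N and contact force between scanner and table below 0.1 N and contact force between scanner and cup below 0.1 N and angle between scanner's own x axis and vertical below 0.52 rad and x of label in the frame of lens between -0.16 and -0.05 m and y of label in the frame of lens between -0.03 and 0.03 m and z of label in the frame of lens between -0.03 and 0.03 m and angular speed of scanner below 0.2 rad/s); the arm keeps its last pose, push and grip.
It fails at once if a bystander is shifted by more than 40 mm or knocked over (distance of any of pipette_gun, well_plate, flask, beaker, jar, marker, timer from where it was at the start of the episode above 0.04 m or angle between any of flask, beaker, jar's own z axis and vertical above 0.5 rad).
It also fails if it takes over 72 s, if anything falls off the work surface, if the arm or the gripper's body presses on something with over 40 N, if the wrist force passes 120 N, or if a joint passes its speed limit or range.

ROBOT

A 6-joint arm with a two-finger parallel gripper is mounted at the origin on the work surface. World frame = base frame: x ahead of the robot, y to its left, z up, the work surface at z = 0. Lengths are in mm, angles in rad, forces in N, time in s.
With the tool pointing down it reaches from about 150 to 775 mm from the base axis. Payload 6.1 kg.
Tool frame: the origin (TCP) lies where the fingers leave the gripper's body, on its centre line; the fingertips stand 73 mm ahead of it and the grasp point (between the pads) lies 54 mm ahead of it (pinch_z is the z of the grasp point in the tool frame, in mm); z points along the fingers, y is the line along which they close (so a half turn about z gives the same grasp; the last joint's range is limited). The gripper opens to 85 mm and grips with 20 to 120 N. Pads are 22 mm wide; open, the fingers measure 114 mm over their backs; the gripper's body (76 mm by 85 mm) begins 54 mm behind the grasp point. The pads swing forward as they close: fully open they stand 13 mm farther back than shut.
Start: joints at [-1.164, 0.126, -0.04, 1.405, 0, 1.571], TCP at [207.72, -482.142, 303.895] pointing down, gripper open.
Joint ranges: [-2.72, 2.72], [-0.95, 1.95], [-1.27, 1.35], [-1.78, 2.02], [-1.46, 1.47], [-3.14, 3.14]. Speed limits (rad/s): [2.39, 2.39, 3.01, 3.14, 3.14, 3.14].

INTERFACE

Orientations are given as a 3x3 rotation matrix whose columns are the frame's x, y, z axes.
In Python, from cell import get_obs, camera, camera_model, finish_job, pinch_z gives the robot as it stands.
- The arm moves only by the tool jog_arm, never from a script. Its argument "targets" is a list of rows, each a list of 7 numbers: the closure, from -1 (fully open) to 1 (shut), then the shift along the tool's x, y, z in cm, then the turn, a rotation vector about the tool's x, y, z in degrees. A call has exactly 5 rows; each row is the pose to reach, as a shift and turn from the pose commanded when the call began, along the tool's axes at that moment; what a row does not reach only later rows make up. A row lasts 1/8 s, in which the tool goes at most 62.5 mm and 10.7 degrees, less where a joint would pass 70% of its speed; a pose out of reach is approached as far as the arm can. A call with a gripper value outside its range is refused whole. The fingers move at their own pace and stop on an object; "force" is the grip in N (left out, the last holds). Time passes only in rows, so rows that repeat a pose let the fingers close, or fill a call up. It gives the time, the measured TCP pose, the force, the opening and the grip force at its end, in the units of the state.
- get_obs(): the state, without advancing time (a new reading comes with each control period).
- camera(name): name is "scene" or "top" or "wrist"; returns (picture, depth): 400x640x3 uint8, red, green, blue; 400x640 float32, mm along the optical axis (not along the pixel's ray), 0 where there is no reading.
- camera_model(name): a dict with "fov_y" (degrees; the focal length in pixels is half the picture's height over the tangent of half this angle, whatever the lens; pixels are square), "cx", "cy" (the principal point, pixels), "distortion" ([k1, k2, p1, p2, k3] as OpenCV has them; the pictures are not rectified), "xyz" and "rotation" of the camera in the world. Camera axes: x right, y up, looking along -z (the intrinsics and any distortion apply to the point x, -y, -z); pixel columns grow to the right and rows downward; lengths in mm; the calibration is good to about 2 mm. A picture is of the moment at which its call begins: read the wrist's pose just before it. camera_model takes no time and is no camera call; for the wrist camera it gives the pose at the moment of the call.
- finish_job(): hands the job in; it is judged then, once.
The state is a dict: "t": time; "joints": joint angles; "joint_velocities": joint speeds; "effort": joint torques, N m; "position": TCP position; "tool_rot": TCP orientation; "force": force on the tool from outside, world axes, zero at the start; "ft_torque": the same for the moment, N m; "finger_gap": opening from 0.0 (shut) to 1.0 (fully open); "grasp_force": force on a finger pad.
Only numpy, scipy, OpenCV 4.12 (cv2) and the standard library are available. Lean on these libraries where they do the work, as an engineer would, in place of code of your own. Each camera call takes 0.05 s, during which the arm holds its last target. There are 200 camera calls.

## Working session

There is one attempt and no reset: what is moved stays moved. The work goes in short steps, Python scripts to look and compute and a tool call to move; the robot and the scene stay as the last step left them, time stands still between calls to the robot, and variables do not carry over. Pictures are saved under pics/ and viewed, at most 10 in all, crops included, and the job is handed in when it is done.

Besides the shell and the picture viewer there is one more tool, called after "Request:" as name(argument=value, ...) on one line, values as JSON. jog_arm: Moves the arm, as the interface text tells. Its arguments: {"type":"object","properties":{"targets":{"type":"array"},"force":{"type":"number"}},"required":["targets"]}

```bash
mkdir -p pics; ls; cat > h.py <<'E'
import numpy as np, cv2
from cell import *
def K(m):
    f=200/np.tan(np.radians(m["fov_y"])/2)
    return np.array([[f,0,m["cx"]],[0,f,m["cy"]],[0,0,1.]]),np.array(m["distortion"],float)
def ray(m,u,v):
    k,d=K(m); p=cv2.undistortPoints(np.array([[[u,v]]],float),k,d)[0,0]
    return np.array(m["rotation"])@np.array([p[0],-p[1],-1.])
def px(m,u,v,depth): return np.array(m["xyz"])+ray(m,u,v)*depth
def pz(m,u,v,z):
    r=ray(m,u,v);c=np.array(m["xyz"]);return c+r*(z-c[2])/r[2]
E
python3 - <<'E'
from h import *
for n in("scene","top"):
    m=camera_model(n);print(n,m)
    im,d=camera(n);np.savez(f"{n}.npz",im=im,d=d)
    cv2.imwrite(f"pics/{n}0.png",im[:,:,::-1])
o=get_obs();print(o,pinch_z() if callable(pinch_z) else pinch_z)
E
```

```text
pics
scene {'fov_y': 42.69166517572506, 'cx': 319.53487529619827, 'cy': 191.80294303339286, 'distortion': array([-0.12279638,  0.        ,  0.        ,  0.        ,  0.        ]), 'xyz': array([1632.51679725,  265.69785398,  877.46356369]), 'rotation': array([[-0.2147175 , -0.52633108,  0.8227223 ],
       [ 0.97661723, -0.10644761,  0.18678249],
       [-0.0107326 ,  0.84359024,  0.53688017]])}
top {'fov_y': 47.57376569030275, 'cx': 322.246893231423, 'cy': 198.98514584052165, 'distortion': array([-0.03232021,  0.        ,  0.        ,  0.        ,  0.        ]), 'xyz': array([ 404.06529264,  -12.15875064, 1276.48072668]), 'rotation': array([[-0.0025433 ,  0.99570306, -0.09256858],
       [-0.99994733, -0.00345274, -0.00966561],
       [-0.00994369,  0.09253912,  0.9956594 ]])}
{'t': 0.1, 'joints': array([-1.16403275e+00,  1.26331776e-01, -4.04794880e-02,  1.40539725e+00,
       -5.10679931e-06,  1.57080469e+00]), 'joint_velocities': array([-0.0005284 , -0.0007082 ,  0.00274631,  0.00021901,  0.00099392,
        0.00117252]), 'effort': array([-5.14358326e-04, -4.36904526e+01,  3.53605914e+01,  1.38564288e-02,
        5.17851788e-05,  8.42665628e-06]), 'position': array([ 207.60971187, -481.93210624,  303.21251981]), 'tool_rot': array([[ 9.18409391e-01,  3.95630980e-01, -5.63407352e-04],
       [ 3.95631381e-01, -9.18408478e-01,  1.29494280e-03],
       [-5.11859837e-06, -1.41218926e-03, -9.99999003e-01]]), 'force': array([ 0.88470838, -0.93324701, -0.37019194]), 'ft_torque': array([0.01682085, 0.00604399, 0.01957637]), 'grasp_force': 0.0, 'finger_gap': 1.0010739971644158} 53.900000000000006
```

View pics/scene0.png

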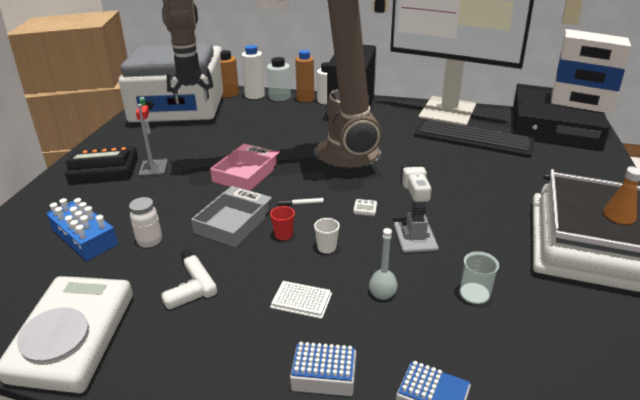

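View pics/top0.png

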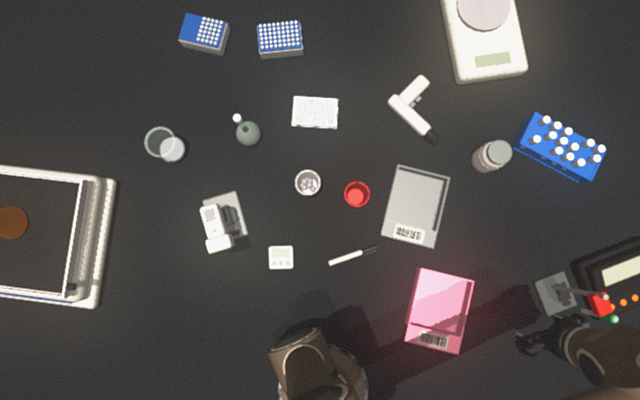

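Candidates: the cup is the white one with balls at top (308,183). Its look-alikes are the red cup (357,193) and the glass beaker (163,143). The bin is the grey one (415,205); the pink one (440,310) is a decoy. The scanner in its stand is at (215,225). Next is one close crop to check this choice.

```bash
python3 - <<'E'
from h import *
im=np.load("top.npz")["im"]
c=cv2.resize(im[90:280,190:456],None,fx=3,fy=3,interpolation=cv2.INTER_CUBIC)
cv2.imwrite("pics/crop1.png",c[:,:,::-1]);print(c.shape)
E
```

```text
(570, 798, 3)
```

View pics/crop1.png

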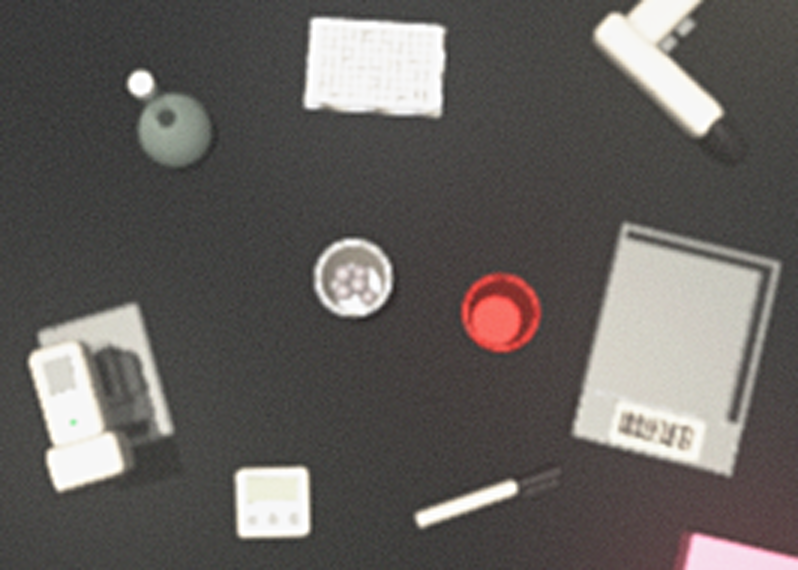

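```bash
python3 - <<'E'
from h import *
m=camera_model("top");D=np.load("top.npz")["d"]
P=lambda u,v,z:pz(m,190+u/3-.33,90+v/3-.33,z)
r=lambda a:np.round(a,1)
print("cup",r(P(354,278,75)))
cs=[P(*c,50) for c in[(625,224),(780,264),(732,475),(573,435)]]
print("bin",[r(c) for c in cs],[np.linalg.norm(cs[i]-cs[i-3]) for i in range(4)])
print("label",r(P(658,428,51)))
print("red",r(P(501,312,75)))
for n,c in dict(back=(56,346),front=(94,483),headL=(38,400),headR=(92,388),noseL=(48,460),noseR=(130,445),headc=(62,390),nosec=(90,462)).items():
    u,v=190+c[0]/3,90+c[1]/3; q=px(m,u,v,D[int(round(v)),int(round(u))]); print(n,r(q),r(P(*c,179)))
print("base",[r(P(*c,14)) for c in[(38,330),(137,304),(174,435)]])
print("flask top",r(P(141,84,185)),"flask",r(P(175,130,35)),"timer",r(P(273,503,18)),"marker",r(P(418,520,8)),r(P(555,475,8)))
print("plate",r(P(375,66,14)),"gun",r(P(660,70,30)))
E
```

```text
cup [560.5  38.3  75. ]
bin [array([ 612.5, -207.5,   50. ]), array([ 575.2, -347.8,   50. ]), array([ 384.8, -299.4,   50. ]), array([ 421. , -157.4,   50. ])] [np.float64(145.13823846101832), np.float64(196.5575016150615), np.float64(146.5529843244648), np.float64(197.9089566097812)]
label [ 427.  -233.7   51. ]
red [529.7 -92.1  75. ]
back [491.5 275.4 178.7] [492.3 276.2 179. ]
front [380.9 241.7 182.2] [381.6 243.2 179. ]
headL [454.6 336.8   5.4] [448.5 290.  179. ]
headR [457.7 247.2 170.9] [458.1 246.2 179. ]
noseL [399.3 280.1 178.9] [400.1 280.8 179. ]
noseR [412.4 248.2  11.6] [412.1 214.6 179. ]
headc [455.7 269.6 179.4] [456.6 270.6 179. ]
nosec [397.7 246.1 178.1] [398.5 246.7 179. ]
base [array([520.7, 336.8,  14. ]), array([544.8, 244.1,  14. ]), array([422.5, 207.8,  14. ])]
flask top [707.8 209.1 185. ] flask [705.4 206.9  35. ] timer [359.9 115.1  18. ] marker [343.7 -18.1   8. ] [ 384.7 -145.2    8. ]
plate [771.4  21.1  14. ] gun [ 761.7 -246.3   30. ]
```

```bash
cat >> h.py <<'E'
from scipy.spatial.transform import Rotation as R
def tool(az,down,roll=0):
    "tool pointing at azimuth az, `down` deg below horizontal, y left, then rolled about tool z"
    a,d=np.radians([az,down]); z=np.array([np.cos(d)*np.cos(a),np.cos(d)*np.sin(a),-np.sin(d)])
    y=np.array([-np.sin(a),np.cos(a),0]); return np.c_[np.cross(y,z),y,z]@R.from_euler("z",roll,degrees=True).as_matrix()
def go(G,Rt,back=0,frm=None):
    "shift cm, turn deg to bring grasp point to G (minus back along tool z); frm=(pos,rot) start"
    o=get_obs(); p,r=frm or (np.array(o["position"]),np.array(o["tool_rot"]))
    t=np.array(G,float)-(54+back)*Rt[:,2]
    print("j",np.round(o["joints"],2),"p",np.round(o["position"]),"->tcp",np.round(t))
    print("shift",np.round(r.T@(t-p)/10,2),"turn",np.round(R.from_matrix(r.T@Rt).as_rotvec(degrees=True),1))
    return t,Rt
E
python3 - <<'E'
from h import *
T=tool(4,25)
f=go([560,38,48],T,180)
f=go([420,28,240],T)
E
```

```text
j [-1.16  0.13 -0.04  1.41 -0.    1.57] p [ 208. -482.  303.] ->tcp [348.  23. 147.]
shift [ 32.92 -40.8   15.69] turn [ -87.6  -15.  -137.5]
j [-1.16  0.13 -0.04  1.41 -0.    1.57] p [ 208. -482.  303.] ->tcp [371.  25. 263.]
shift [ 35.06 -40.04   4.1 ] turn [ -87.6  -15.  -137.5]
```

Request:
jog_arm(targets=[[-1,6,-7,0,0,0,-10.7],[-1,11.5,-13.5,0,0,0,-21.4],[-1,17,-20,0,0,0,-32],[-1,22,-25.5,0,0,0,-42.7],[-1,26,-30,0,0,0,-53]])

```text
t: 0.72
position: [301.5, -182.2, 303.7]
tool_rot: [[0.232, 0.973, 0.0], [0.973, -0.232, 0.0], [0.0, 0.0, -1.0]]
force: [1.0, -0.0, -0.0]
finger_gap: 1.0
grasp_force: 0.0
```

```bash
python3 - <<'E'
from h import *
go([371,25,246],tool(4,90))
E
```

```text
j [-0.54 -0.2  -0.35  1.42  0.    1.26] p [ 301. -182.  304.] ->tcp [371.  25. 300.]
shift [21.77  1.96  0.37] turn [   0.     0.  -107.4]
```

Request:
jog_arm(targets=[[-1,5,0.5,0,0,0,-10.7],[-1,10,1,0,0,0,-21.4],[-1,14,1.4,0,0,0,-32],[-1,18,1.7,0,0,0,-42.7],[-1,22,2,0,0,0,-53.4]])

```text
t: 1.35
position: [373.1, 26.4, 303.7]
tool_rot: [[-0.644, 0.765, -0.0], [0.765, 0.644, -0.0], [0.0, -0.0, -1.0]]
force: [0.5, -0.6, -0.5]
finger_gap: 1.0
grasp_force: 0.0
```

Request:
jog_arm(targets=[[-1,0,0,0,0,0,-10.7],[-1,0,0,0,0,0,-21.4],[-1,0,0,0,0,0,-32],[-1,0,0,0,0,0,-42.7],[-1,0,0,0,0,0,-53.4]])

```text
t: 1.98
position: [372.8, 25.0, 303.6]
tool_rot: [[-0.998, -0.061, -0.001], [-0.061, 0.998, -0.0], [0.001, -0.0, -1.0]]
force: [-0.3, -0.4, 0.0]
finger_gap: 1.001
grasp_force: 0.0
```

Request:
jog_arm(targets=[[-1,0,0,0,0,-10.7,0],[-1,0,0,0,0,-21.4,0],[-1,0,0,0,0,-32,0],[-1,0,0,0,0,-42.7,0],[-1,0,0,0,0,-53,0]])

```text
t: 2.6
position: [372.6, 24.9, 304.1]
tool_rot: [[-0.596, -0.054, 0.801], [-0.032, 0.999, 0.044], [-0.803, 0.0, -0.597]]
force: [-0.2, 0.6, -0.6]
finger_gap: 1.002
grasp_force: 0.0
```

```bash
python3 - <<'E'
from h import *
f=go([560,38,48],tool(4,25),100)
E
```

```text
j [ 0.08 -0.8  -0.95  0.49 -0.02  0.01] p [373.  25. 304.] ->tcp [421.  28. 113.]
shift [12.45  0.07 15.27] turn [ -0.8 -11.6  -0.5]
```

Request:
jog_arm(targets=[[-1,3,0,4,-0.8,-6,-0.5],[-1,6,0,8,-0.8,-11.6,-0.5],[-1,9.5,0,12,-0.8,-11.6,-0.5],[-1,12.4,0.1,15.3,-0.8,-11.6,-0.5],[-1,12.4,0.1,15.3,-0.8,-11.6,-0.5]])

```text
t: 3.22
position: [455.3, 30.7, 168.1]
tool_rot: [[-0.489, -0.071, 0.869], [-0.035, 0.997, 0.062], [-0.871, -0.0, -0.49]]
force: [0.1, 0.4, 0.4]
finger_gap: 0.998
grasp_force: 0.0
```

```bash
python3 - <<'E'
from h import *
f=go([560,38,48],tool(4,25),-5)
m=camera_model("wrist");im,d=camera("wrist");cv2.imwrite("pics/w1.png",im[:,:,::-1])
k,dd=K(m)
P=np.array([[560,38,75.],[560,38,0]]);C=(P-m["xyz"])@m["rotation"];C[:,1:]*=-1
print(cv2.projectPoints(C,np.zeros(3),np.zeros(3),k,dd)[0])
E
```

```text
j [ 0.06 -0.47 -1.27 -0.29  0.01 -0.  ] p [455.  31. 168.] ->tcp [516.  35.  69.]
shift [ 5.690e+00 -1.000e-02  1.015e+01] turn [ 0.1 -4.4  0. ]
[[[320.08586514 180.51066385]]

 [[320.05937802  92.50700358]]]
```

View pics/w1.png

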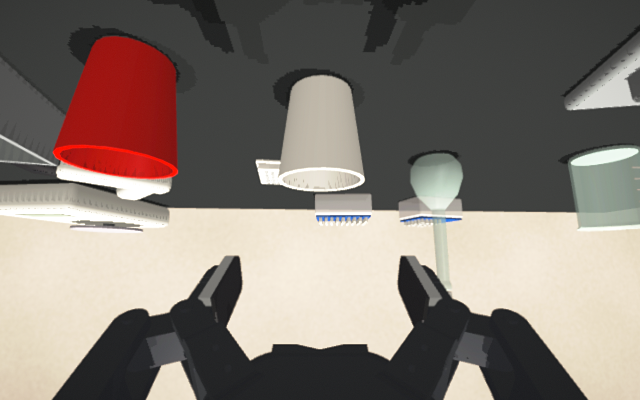

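The view is upside down: white cup rim at (322,178), within 2 px of the predicted (320,180). The red cup is well clear at (115,160). Elbow joint 3 is at its limit, so I'll use a slightly steeper pitch.

```bash
python3 - <<'E'
from h import *
f=go([560,38,48],tool(4,30),40)
f=go([560,38,48],tool(4,30),-4)
E
```

```text
j [ 0.06 -0.47 -1.27 -0.29  0.01 -0.  ] p [455.  31. 168.] ->tcp [479.  32.  95.]
shift [ 5.18 -0.    5.63] turn [0.1 0.6 0. ]
j [ 0.06 -0.47 -1.27 -0.29  0.01 -0.  ] p [455.  31. 168.] ->tcp [517.  35.  73.]
shift [ 5.230e+00 -1.000e-02  1.003e+01] turn [0.1 0.6 0. ]
```

Request:
jog_arm(targets=[[-1,1.2,0,2,0,0.6,0],[-1,2.6,0,3.5,0,0.6,0],[-1,3.8,0,4.6,0,0.6,0],[-1,5.2,0,5.6,0,0.6,0],[-1,5.2,0,5.6,0,0.6,0]], force=30)

```text
t: 3.9
position: [497.5, 33.5, 114.7]
tool_rot: [[-0.521, -0.071, 0.851], [-0.037, 0.997, 0.061], [-0.853, -0.0, -0.522]]
force: [0.3, -0.7, -0.5]
finger_gap: 0.998
grasp_force: 0.0
```

```bash
python3 - <<'E'
from h import *
f=go([560,38,48],tool(4,30),-4)
E
```

```text
j [ 0.06 -0.2  -1.27 -0.51  0.01 -0.  ] p [498.  33. 115.] ->tcp [517.  35.  73.]
shift [2.54 0.01 3.83] turn [ 0.1 -1.5  0. ]
```

```bash
python3 - <<'E'
from h import *
q=np.array([[.1263,-.0405,1.4054],[-.2,-.35,1.42],[-.8,-.95,.49],[-.47,-1.27,-.29],[-.2,-1.27,-.51]])
X=np.array([[525,303.5],[352.3,304],[373.5,304],[456.3,168.1],[498.6,114.7]])
# r,z = base + rot(j2)a + rot(j2-j3)b + rot(sum)c ; complex form (clockwise)
E_=lambda t:np.exp(-1j*t)
A=np.c_[np.ones(5),E_(q[:,0]),E_(q[:,0]-q[:,1]),E_(q[:,0]-q[:,1]+q[:,2])]
b=X[:,0]+1j*X[:,1]
s,res,rk,sv=np.linalg.lstsq(A,b,rcond=None);print(np.round(s),rk,sv,abs(A@s-b))
for p in(30,36,42,48): go([560,38,50],tool(4,p),-4)
E
```

```text
[  3.+139.j  -4.+535.j 449. +83.j 373.  +3.j] 4 [4.26495711 1.25980244 0.45265361 0.13469733] [0.38776588 0.2014103  0.84578121 2.32428925 1.67751682]
j [ 0.06 -0.2  -1.27 -0.51  0.01 -0.  ] p [498.  33. 115.] ->tcp [517.  35.  75.]
shift [2.37 0.01 3.72] turn [ 0.1 -1.5  0. ]
j [ 0.06 -0.2  -1.27 -0.51  0.01 -0.  ] p [498.  33. 115.] ->tcp [520.  35.  79.]
shift [1.85 0.01 3.74] turn [0.1 4.5 0. ]
j [ 0.06 -0.2  -1.27 -0.51  0.01 -0.  ] p [498.  33. 115.] ->tcp [523.  35.  83.]
shift [1.33 0.01 3.8 ] turn [ 0.1 10.5  0. ]
j [ 0.06 -0.2  -1.27 -0.51  0.01 -0.  ] p [498.  33. 115.] ->tcp [527.  36.  87.]
shift [0.82 0.01 3.93] turn [ 0.1 16.5  0. ]
```

```bash
cat >> h.py <<'E'
S=np.array([3+139j,-4+535j,449+83j,373+3j])
def ik(r,z,pitch):
    w=r+1j*z-S[3]*np.exp(-1j*np.radians(pitch))-S[0]; d=abs(w)
    t=np.linspace(-1.27,1.35,2000); f=abs(S[1]+S[2]*np.exp(1j*t)); j3=t[np.argmin(abs(f-d))]
    j2=-np.angle(w/(S[1]+S[2]*np.exp(1j*j3))); return np.round([d-f.min(),j2,j3,np.radians(pitch)-j2+j3],2)
E
python3 - <<'E'
from h import *
print(ik(498.6,114.7,31.4))
for p in(30,36,42,48): t,_=go([560,38,50],tool(4,p),-4);print(p,ik(np.hypot(*t[:2]),t[2],p))
print("pour")
for p in(0,10,20,30,40):print(p,ik(580-54*np.cos(np.radians(p)),125+54*np.sin(np.radians(p)),p))
print("scan")
for p in(0,10,20,25,30):
  for h in(100,120,140):
    a=np.radians(p);lens=(490-h*np.sin(a),51+h*np.cos(a)); g=(lens[0]-80*np.sin(a),lens[1]+80*np.cos(a))
    print(p,h,np.round(g),ik(g[0]-54*np.cos(a),g[1]+54*np.sin(a),p))
E
```

```text
[-3.23 -0.2  -1.27 -0.52]
j [ 0.06 -0.2  -1.27 -0.51  0.01 -0.  ] p [498.  33. 115.] ->tcp [517.  35.  75.]
shift [2.37 0.01 3.72] turn [ 0.1 -1.5  0. ]
30 [-20.88  -0.    -1.27  -0.75]
j [ 0.06 -0.2  -1.27 -0.51  0.01 -0.  ] p [498.  33. 115.] ->tcp [520.  35.  79.]
shift [1.85 0.01 3.74] turn [0.1 4.5 0. ]
36 [19.85 -0.08 -1.23 -0.52]
j [ 0.06 -0.2  -1.27 -0.51  0.01 -0.  ] p [498.  33. 115.] ->tcp [523.  35.  83.]
shift [1.33 0.01 3.8 ] turn [ 0.1 10.5  0. ]
42 [62.8  -0.11 -1.13 -0.29]
j [ 0.06 -0.2  -1.27 -0.51  0.01 -0.  ] p [498.  33. 115.] ->tcp [527.  36.  87.]
shift [0.82 0.01 3.93] turn [ 0.1 16.5  0. ]
48 [ 1.0679e+02 -1.1000e-01 -1.0400e+00 -8.0000e-02]
pour
0 [-94.98   0.67  -1.27  -1.94]
10 [-79.82   0.21  -1.27  -1.3 ]
20 [-28.62  -0.08  -1.27  -0.84]
30 [38.82 -0.21 -1.18 -0.45]
40 [ 1.1203e+02 -2.3000e-01 -1.0200e+00 -9.0000e-02]
scan
0 100 [490. 231.] [-138.6    -0.42   -1.27   -0.85]
0 120 [490. 251.] [-121.52   -0.51   -1.27   -0.76]
0 140 [490. 271.] [-103.67   -0.57   -1.27   -0.7 ]
10 100 [459. 228.] [-81.77  -0.8   -1.27  -0.3 ]
10 120 [455. 248.] [-63.1   -0.84  -1.27  -0.26]
10 140 [452. 268.] [-44.17  -0.87  -1.27  -0.22]
20 100 [428. 220.] [-2.038e+01 -9.100e-01 -1.270e+00 -1.000e-02]
20 120 [422. 239.] [-2.23 -0.94 -1.27  0.02]
20 140 [415. 258.] [16.19 -0.98 -1.23  0.09]
25 100 [414. 214.] [ 7.95 -0.92 -1.25  0.11]
25 120 [405. 232.] [25.43 -0.96 -1.21  0.19]
25 140 [397. 250.] [43.24 -0.99 -1.18  0.26]
30 100 [400. 207.] [34.03 -0.92 -1.2   0.25]
30 120 [390. 224.] [50.58 -0.96 -1.16  0.33]
30 140 [380. 242.] [67.54 -0.99 -1.12  0.39]
```

```bash
python3 - <<'E'
from h import *
f=go([560,38,50],tool(4,38),40)
f=go([560,38,50],tool(4,38),-5)
E
```

```text
j [ 0.06 -0.2  -1.27 -0.51  0.01 -0.  ] p [498.  33. 115.] ->tcp [486.  33. 108.]
shift [ 1.18  0.01 -0.62] turn [0.1 6.5 0. ]
j [ 0.06 -0.2  -1.27 -0.51  0.01 -0.  ] p [498.  33. 115.] ->tcp [521.  35.  80.]
shift [1.69 0.01 3.85] turn [0.1 6.5 0. ]
```

Request:
jog_arm(targets=[[-1,1.2,0,0,0,3,0],[-1,1.2,0,0.5,0,6.5,0],[-1,1.4,0,1.8,0,6.5,0],[-1,1.7,0,3,0,6.5,0],[-1,1.7,0,3.8,0,6.5,0]])

```text
t: 4.53
position: [521.4, 35.2, 81.5]
tool_rot: [[-0.612, -0.071, 0.788], [-0.044, 0.997, 0.056], [-0.79, -0.0, -0.613]]
force: [-0.5, -0.1, -0.3]
finger_gap: 1.001
grasp_force: 0.0
```

```bash
python3 - <<'E'
from h import *
f=go([560,38,50],tool(4,38),-5)
o=get_obs();print(o["force"]);m=camera_model("wrist");im,d=camera("wrist");cv2.imwrite("pics/w2.png",im[:,:,::-1])
E
```

```text
j [ 0.07 -0.09 -1.18 -0.43  0.   -0.  ] p [521.  35.  81.] ->tcp [521.  35.  80.]
shift [0.1  0.01 0.09] turn [0.1 0.2 0. ]
[-0.47736573 -0.10807837 -0.34110998]
```

View pics/w2.png

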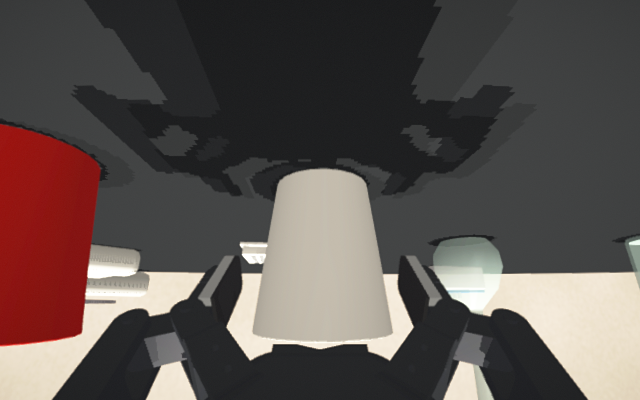

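The cup is centred between the pads at (322,255), with its rim at row 335, just clear of the gripper body. I'll close the fingers, then lift.

Request:
jog_arm(targets=[[1,0,0,0,0,0,0],[1,0,0,0,0,0,0],[1,0,0,0,0,0,0],[1,0,0,0,0,0,0],[1,0,0,0,0,0,0]], force=35)

```text
t: 5.2
position: [521.8, 35.3, 81.5]
tool_rot: [[-0.611, -0.071, 0.788], [-0.044, 0.997, 0.056], [-0.79, 0.0, -0.613]]
force: [-0.9, 1.7, 3.6]
finger_gap: 0.738
grasp_force: 37.8
```

```bash
python3 - <<'E'
from h import *
o=get_obs();print(o["grasp_force"],o["finger_gap"],o["force"])
f=go([560,38,170],tool(4,38))
E
```

```text
37.805219008005224 0.7382838441355032 [-0.93856064  1.68995055  3.60364543]
j [ 0.07 -0.09 -1.18 -0.43  0.   -0.  ] p [522.  35.  82.] ->tcp [518.  35. 203.]
shift [-9.35  0.01 -7.8 ] turn [0.1 0.2 0. ]
```

Request:
jog_arm(targets=[[1,-1.5,0,-1.2,0,0,0],[1,-4,0,-3,0,0,0],[1,-6.5,0,-5,0,0,0],[1,-8.5,0,-6.6,0,0,0],[1,-9.5,0,-7.4,0,0,0]])

```text
t: 5.82
position: [521.0, 35.0, 202.0]
tool_rot: [[-0.613, -0.07, 0.787], [-0.044, 0.998, 0.055], [-0.789, -0.0, -0.614]]
force: [-0.3, 0.4, -1.1]
finger_gap: 0.734
grasp_force: 38.7
```

```bash
python3 - <<'E'
from h import *
o=get_obs();print(o["grasp_force"],o["finger_gap"],o["force"])
f=go([529,-294,115],tool(-29,32))
f=go([529,-294,165],tool(-29,34))
E
```

```text
38.66797561815474 0.7341262138240146 [-0.31444028  0.35947058 -1.12711928]
j [ 0.07 -0.34 -1.   -0.    0.   -0.  ] p [521.  35. 202.] ->tcp [ 489. -272.  144.]
shift [  7.91 -30.37  -0.64] turn [27.1 -5.7 18.9]
j [ 0.07 -0.34 -1.   -0.    0.   -0.  ] p [521.  35. 202.] ->tcp [ 490. -272.  195.]
shift [  3.79 -30.43  -3.74] turn [26.7 -3.8 19.4]
```

Request:
jog_arm(targets=[[1,0.3,-3,-0.3,2.7,-0.4,2],[1,0.8,-7.5,-0.8,6.7,-1,4.9],[1,1.5,-12.5,-1.5,11,-1.5,8],[1,2.2,-18,-2.2,16,-2.2,11.6],[1,2.8,-22.5,-2.8,20,-2.8,14.5]])

```text
t: 6.45
position: [496.6, -193.7, 194.7]
tool_rot: [[-0.539, 0.356, 0.763], [0.202, 0.934, -0.293], [-0.818, -0.004, -0.576]]
force: [0.8, -0.0, -1.4]
finger_gap: 0.738
grasp_force: 38.8
```

```bash
python3 - <<'E'
from h import *
f=go([529,-294,115],tool(-29,32))
E
```

```text
j [-0.37 -0.3  -1.04 -0.12  0.01 -0.01] p [ 497. -194.  195.] ->tcp [ 489. -272.  144.]
shift [ 3.01 -7.55  4.65] turn [ 6.6 -3.1  4.7]
```

Request:
jog_arm(targets=[[1,0.2,-2.5,0.3,2,-1,1.5],[1,0.8,-5,1.2,4.4,-2,3],[1,1.6,-7,2.5,6.2,-3,4.4],[1,2.5,-7.5,3.8,6.6,-3.1,4.7],[1,3,-7.6,4.6,6.6,-3.1,4.7]])

```text
t: 7.08
position: [489.4, -270.5, 143.2]
tool_rot: [[-0.465, 0.481, 0.743], [0.257, 0.876, -0.407], [-0.847, 0.001, -0.532]]
force: [-0.8, 1.7, -2.5]
finger_gap: 0.732
grasp_force: 38.8
```

Request:
jog_arm(targets=[[1,0,0,0,0,0,-9],[1,0,0,0,0,0,-19],[1,0,0,0,0,0,-29],[1,0,0,0,0,0,-39],[1,0,0,0,0,0,-49]])

```text
t: 7.7
position: [490.3, -270.1, 145.1]
tool_rot: [[-0.666, -0.039, 0.745], [-0.499, 0.765, -0.407], [-0.554, -0.643, -0.529]]
force: [-0.7, -1.0, -1.6]
finger_gap: 0.737
grasp_force: 38.9
```

```bash
python3 - <<'E'
from h import *
f=go([529,-294,115],tool(-29,32,-49))
o=get_obs();print(o["position"]+54*o["tool_rot"][:,2],o["force"],o["grasp_force"])
E
```

```text
j [-0.51 -0.14 -1.11 -0.41  0.   -0.86] p [ 490. -270.  145.] ->tcp [ 489. -272.  144.]
shift [ 0.26 -0.03  0.05] turn [0.2 0.3 0.4]
[ 530.51509628 -292.08969421  116.53569798] [-0.71531862 -1.0381648  -1.60397446] 38.92504386138171
```

Request:
jog_arm(targets=[[1,0,0,0,0,0,-10],[1,0,0,0,0,0,-20],[1,0,0,0,0,0,-30],[1,0,0,0,0,0,-40],[1,0,0,0,0,0,-48]])

```text
t: 8.32
position: [490.3, -270.1, 145.1]
tool_rot: [[-0.418, -0.521, 0.745], [-0.902, 0.142, -0.407], [0.106, -0.842, -0.529]]
force: [-1.0, -0.5, -1.2]
finger_gap: 0.731
grasp_force: 39.2
```

Request:
jog_arm(targets=[[1,0,0,0,0,0,-6],[1,0,0,0,0,0,-12],[1,0,0,0,0,0,-18],[1,0,0,0,0,0,-24],[1,0,0,0,0,0,-30]])

```text
t: 8.95
position: [490.3, -270.1, 145.1]
tool_rot: [[-0.102, -0.66, 0.745], [-0.853, -0.327, -0.407], [0.512, -0.677, -0.529]]
force: [-0.1, -1.0, -1.9]
finger_gap: 0.734
grasp_force: 39.3
```

Request:
jog_arm(targets=[[1,0,0,0,0,0,-8],[1,0,0,0,0,0,-16],[1,0,0,0,0,0,-24],[1,0,0,0,0,0,-32],[1,0,0,0,0,0,-36]])

```text
t: 9.57
position: [490.6, -270.3, 145.7]
tool_rot: [[0.304, -0.594, 0.745], [-0.498, -0.766, -0.407], [0.812, -0.247, -0.528]]
force: [-0.1, -0.4, -0.6]
finger_gap: 0.734
grasp_force: 39.1
```

Request:
jog_arm(targets=[[1,0,0,0,0,0,0],[1,0,0,0,0,0,0],[1,0,0,0,0,0,0],[1,0,0,0,0,0,0],[1,0,0,0,0,0,0]])

```text
t: 10.2
position: [490.5, -270.6, 145.7]
tool_rot: [[0.302, -0.595, 0.745], [-0.5, -0.764, -0.408], [0.812, -0.25, -0.528]]
force: [-0.1, -0.6, -0.6]
finger_gap: 0.738
grasp_force: 39.1
```

```bash
python3 - <<'E'
from h import *
o=get_obs();print(o["joints"],o["force"],o["grasp_force"])
a,_=camera("top");b,_=camera("scene")
A=cv2.resize(a[130:290,330:480],None,fx=2.6,fy=2.6);B=cv2.resize(b[150:310,160:310],None,fx=2.6,fy=2.6)
cv2.imwrite("pics/pour.png",np.hstack([A,B])[:,:,::-1])
E
```

```text
[-0.50589644 -0.14202202 -1.11327518 -0.41500023  0.00453164 -2.84600716] [-0.12204213 -0.5762633  -0.61587647] 39.07027751323767
```

View pics/pour.png

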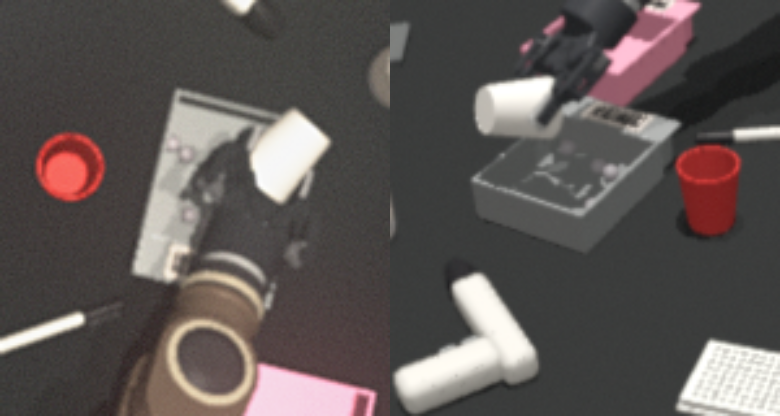

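Three balls are visible in the bin, at (172,143), (183,155) and (190,215) in the left view. The tool force dropped by about 1.2 N, which matches all five balls leaving. I'll roll the cup back upright.

Request:
jog_arm(targets=[[1,0,0,0,0,0,10.6],[1,0,0,0,0,0,21],[1,0,0,0,0,0,32],[1,0,0,0,0,0,42.5],[1,0,0,0,0,0,53]])

```text
t: 10.92
position: [490.5, -270.6, 145.8]
tool_rot: [[-0.297, -0.597, 0.745], [-0.911, -0.055, -0.408], [0.284, -0.8, -0.528]]
force: [-0.3, -1.1, 1.0]
finger_gap: 0.731
grasp_force: 39.1
```

Request:
jog_arm(targets=[[1,0,0,0,0,0,10.6],[1,0,0,0,0,0,21],[1,0,0,0,0,0,32],[1,0,0,0,0,0,42.5],[1,0,0,0,0,0,53]])

```text
t: 11.55
position: [490.5, -270.6, 145.7]
tool_rot: [[-0.656, -0.122, 0.745], [-0.592, 0.695, -0.408], [-0.468, -0.709, -0.528]]
force: [0.4, 0.6, -0.9]
finger_gap: 0.737
grasp_force: 39.0
```

Request:
jog_arm(targets=[[1,0,0,0,0,0,10.6],[1,0,0,0,0,0,21],[1,0,0,0,0,0,32],[1,0,0,0,0,0,42.5],[1,0,0,0,0,0,53]])

```text
t: 12.18
position: [490.5, -270.6, 145.7]
tool_rot: [[-0.492, 0.45, 0.745], [0.198, 0.891, -0.408], [-0.848, -0.053, -0.528]]
force: [-0.6, -0.6, -0.2]
finger_gap: 0.738
grasp_force: 39.0
```

```bash
python3 - <<'E'
from h import *
f=go([545,-265,175],tool(-26,38))
f=go([560,38,165],tool(4,38),frm=f)
E
```

```text
j [-0.51 -0.14 -1.11 -0.42  0.   -0.06] p [ 490. -271.  146.] ->tcp [ 507. -246.  208.]
shift [-5.62  2.56 -3.08] turn [-2.4  6.1  2. ]
j [-0.51 -0.14 -1.11 -0.42  0.   -0.06] p [ 490. -271.  146.] ->tcp [518.  35. 198.]
shift [ 7.78 25.76 -8.34] turn [-23.6   0.  -18.5]
```

Request:
jog_arm(targets=[[1,-1.5,0.5,-0.8,-1,2,1],[1,-3,1.3,-1.6,-2,4,1.5],[1,-4.5,2,-2.5,-2.4,6,2],[1,-5.6,2.6,-3.1,-2.4,6.1,2],[1,-5.6,2.6,-3.1,-2.4,6.1,2]])

```text
t: 12.8
position: [507.5, -245.6, 209.8]
tool_rot: [[-0.555, 0.435, 0.709], [0.263, 0.901, -0.346], [-0.789, -0.005, -0.614]]
force: [0.4, -1.2, -0.8]
finger_gap: 0.732
grasp_force: 39.0
```

Request:
jog_arm(targets=[[1,1,3,-1,-2.7,0,-2.1],[1,2.2,7.3,-2.3,-6.7,0,-5.2],[1,3.7,12.2,-3.9,-11.2,0,-8.8],[1,5.2,17.2,-5.6,-15.8,0,-12.4],[1,6.4,21,-6.8,-19.2,0,-15]])

```text
t: 13.42
position: [513.5, -14.5, 197.1]
tool_rot: [[-0.619, 0.022, 0.785], [0.01, 1.0, -0.02], [-0.785, -0.004, -0.619]]
force: [0.4, -0.2, -0.2]
finger_gap: 0.732
grasp_force: 39.1
```

```bash
python3 - <<'E'
from h import *
f=go([557,38,120],tool(4,38))
E
```

```text
j [-0.03 -0.35 -1.01  0.    0.   -0.01] p [514. -15. 197.] ->tcp [515.  35. 153.]
shift [3.43 4.97 2.7 ] turn [-4.3 -0.3 -3. ]
```

Request:
jog_arm(targets=[[1,0.5,1.5,0.4,-1,0,-1],[1,1.3,3,1,-2.6,0,-2],[1,2.3,4.3,1.8,-4,-0.2,-2.8],[1,3.2,5,2.5,-4.3,-0.3,-3],[1,3.4,5,2.7,-4.3,-0.3,-3]])

```text
t: 14.05
position: [515.0, 33.4, 152.5]
tool_rot: [[-0.615, -0.066, 0.785], [-0.04, 0.998, 0.052], [-0.787, 0.0, -0.617]]
force: [0.3, 0.1, -0.6]
finger_gap: 0.737
grasp_force: 39.1
```

```bash
python3 - <<'E'
from h import *
o=get_obs();print(o["force"]); R0=tool(4,37.8); f=go(np.array([521.5,35.2,84])+54*R0[:,2],R0)
m=camera_model("wrist")
E
```

```text
[ 0.31788562  0.12018896 -0.64927747]
j [ 0.06 -0.27 -1.09 -0.15  0.   -0.  ] p [515.  33. 152.] ->tcp [522.  35.  84.]
shift [4.98 0.13 4.75] turn [-0.2 -0.3 -0.1]
```

Request:
jog_arm(targets=[[1,1.5,0,1.4,0,-0.3,0],[1,3,0.1,2.8,0,-0.3,0],[1,4.2,0.1,4,0,-0.3,0],[1,5,0.1,4.7,0,-0.3,0],[1,5,0.1,4.7,0,-0.3,0]])

```text
t: 14.68
position: [521.7, 34.5, 85.2]
tool_rot: [[-0.611, -0.065, 0.789], [-0.04, 0.998, 0.052], [-0.791, 0.0, -0.612]]
force: [-0.3, 0.8, 0.1]
finger_gap: 0.737
grasp_force: 39.1
```

```bash
python3 - <<'E'
from h import *
o=get_obs();print(o["force"],o["position"]); 
im,d=camera("wrist");cv2.imwrite("pics/w3.png",im[:,:,::-1])
E
```

```text
[-0.27822695  0.78744466  0.07845498] [521.66628992  34.52845471  85.15830929]
```

View pics/w3.png

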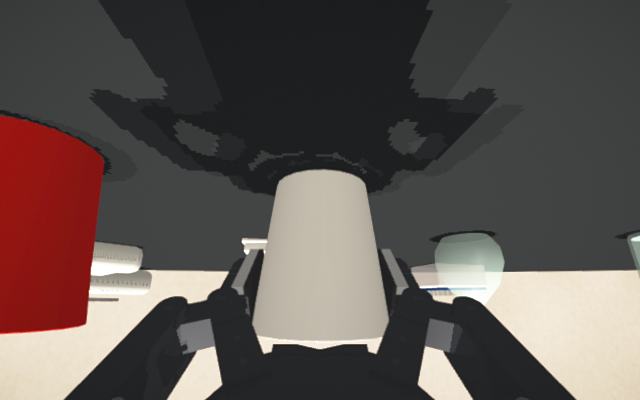

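The cup has not shifted in the grip: its foot is at row 172 and its rim at row 337. I'll lower it the last few mm.

Request:
jog_arm(targets=[[1,0.1,0,0.07,0,0,0],[1,0.17,0,0.13,0,0,0],[1,0.24,0,0.18,0,0,0],[1,0.28,0,0.22,0,0,0],[1,0.28,0,0.22,0,0,0]])

```text
t: 15.35
position: [522.1, 35.2, 82.9]
tool_rot: [[-0.609, -0.066, 0.791], [-0.04, 0.998, 0.053], [-0.792, 0.0, -0.61]]
force: [0.1, 0.6, -1.5]
finger_gap: 0.734
grasp_force: 39.1
```

Request:
jog_arm(targets=[[1,0.05,0,0.04,0,0,0],[1,0.05,0,0.04,0,0,0],[0.6,0.05,0,0.04,0,0,0],[-1,0.05,0,0.04,0,0,0],[-1,0.05,0,0.04,0,0,0]])

```text
t: 15.98
position: [522.3, 35.2, 82.4]
tool_rot: [[-0.608, -0.066, 0.791], [-0.04, 0.998, 0.053], [-0.793, 0.001, -0.61]]
force: [-0.8, 0.0, 0.6]
finger_gap: 1.0
grasp_force: 0.0
```

Request:
jog_arm(targets=[[-1,0,0,0,0,0,0],[-1,0,0,0,0,0,0],[-1,0,0,0,0,0,0],[-1,0,0,0,0,0,0],[-1,0,0,0,0,0,0]])

```text
t: 16.6
position: [522.1, 35.2, 82.3]
tool_rot: [[-0.609, -0.066, 0.791], [-0.04, 0.998, 0.053], [-0.792, 0.001, -0.61]]
force: [-0.5, -0.2, -0.5]
finger_gap: 1.001
grasp_force: 0.0
```

Request:
jog_arm(targets=[[-1,-0.8,0,-1.4,0,0,0],[-1,-2,0,-3,0,0,0],[-1,-3.5,0,-5,0,0,0],[-1,-5,0,-7,0,0,0],[-1,-6,0,-8,0,0,0]])

```text
t: 17.23
position: [495.4, 33.4, 180.3]
tool_rot: [[-0.607, -0.066, 0.792], [-0.04, 0.998, 0.053], [-0.794, 0.001, -0.608]]
force: [-0.4, 0.5, 0.1]
finger_gap: 0.999
grasp_force: 0.0
```

```bash
python3 - <<'E'
from h import *
for q in(90,100,105,110,115): a=np.radians(q);print("grasp",q,ik(526-54*np.cos(a),156+54*np.sin(a),q),"hi",ik(526-54*np.cos(a),280+54*np.sin(a),q))
for p in(15,20,25,30,35):
  for n in(0,5,10,15):
    a=np.radians(n);b=np.radians(p);g=(485+185*np.sin(a),51+185*np.cos(a));print("scan p",p,"n",n,np.round(g),ik(g[0]-54*np.cos(b),g[1]+54*np.sin(b),p))
go([430,200,300],tool(25,90))
im,d=camera("top");cv2.imwrite("pics/t3.png",cv2.resize(im[140:250,200:420],None,fx=3.6,fy=3.6)[:,:,::-1])
E
```

```text
grasp 90 [ 4.3783e+02  1.4000e-01 -2.3000e-01  1.2000e+00] hi [5.2414e+02 1.3000e-01 3.0000e-02 1.4700e+00]
grasp 100 [ 4.9226e+02  2.8000e-01 -7.0000e-02  1.3900e+00] hi [5.7195e+02 2.7000e-01 1.9000e-01 1.6600e+00]
grasp 105 [5.1746e+02 3.5000e-01 1.0000e-02 1.4900e+00] hi [5.9361e+02 3.4000e-01 2.7000e-01 1.7600e+00]
grasp 110 [5.4124e+02 4.2000e-01 8.0000e-02 1.5800e+00] hi [6.1371e+02 4.2000e-01 3.5000e-01 1.8500e+00]
grasp 115 [5.6355e+02 4.9000e-01 1.6000e-01 1.6700e+00] hi [6.3221e+02 4.9000e-01 4.3000e-01 1.9400e+00]
scan p 15 n 0 [485. 236.] [-30.07  -0.69  -1.27  -0.32]
scan p 15 n 5 [501. 235.] [-25.06  -0.62  -1.27  -0.39]
scan p 15 n 10 [517. 233.] [-20.31  -0.55  -1.27  -0.46]
scan p 15 n 15 [533. 230.] [-15.86  -0.48  -1.27  -0.53]
scan p 20 n 0 [485. 236.] [ 7.17 -0.69 -1.25 -0.21]
scan p 20 n 5 [501. 235.] [12.05 -0.63 -1.24 -0.26]
scan p 20 n 10 [517. 233.] [16.5  -0.57 -1.23 -0.31]
scan p 20 n 15 [533. 230.] [20.52 -0.52 -1.23 -0.36]
scan p 25 n 0 [485. 236.] [44.35 -0.69 -1.17 -0.05]
scan p 25 n 5 [501. 235.] [49.3  -0.63 -1.16 -0.09]
scan p 25 n 10 [517. 233.] [53.71 -0.58 -1.15 -0.14]
scan p 25 n 15 [533. 230.] [57.56 -0.53 -1.14 -0.18]
scan p 30 n 0 [485. 236.] [81.26 -0.66 -1.09  0.09]
scan p 30 n 5 [501. 235.] [ 8.641e+01 -6.100e-01 -1.080e+00  6.000e-02]
scan p 30 n 10 [517. 233.] [ 9.093e+01 -5.700e-01 -1.070e+00  2.000e-02]
scan p 30 n 15 [533. 230.] [ 9.481e+01 -5.200e-01 -1.060e+00 -2.000e-02]
scan p 35 n 0 [485. 236.] [117.74  -0.63  -1.01   0.23]
scan p 35 n 5 [501. 235.] [123.19  -0.58  -1.     0.19]
scan p 35 n 10 [517. 233.] [127.93  -0.54  -0.99   0.16]
scan p 35 n 15 [533. 230.] [ 1.3197e+02 -4.9000e-01 -9.8000e-01  1.3000e-01]
j [ 0.07 -0.37 -1.08 -0.05 -0.    0.  ] p [495.  33. 180.] ->tcp [430. 200. 354.]
shift [-10.48  17.07 -14.86] turn [ -9.7  51.9 -19.7]
```

View pics/t3.png

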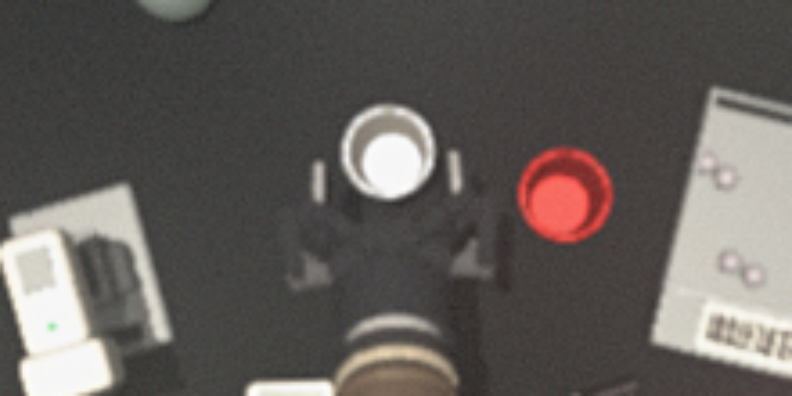

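The cup stands empty and upright at (388,152). Four balls are visible in the bin, and its right part is outside this crop. Next is the scanner.

```bash
python3 - <<'E'
from h import *
go([455,264.5,290],tool(16.7,105))
E
```

```text
j [ 0.07 -0.37 -1.08 -0.05 -0.    0.  ] p [496.  33. 182.] ->tcp [468. 269. 342.]
shift [-11.98  23.65 -10.65] turn [ -4.4  67.4 -12.9]
```

Request:
jog_arm(targets=[[-1,-4,2,-4,-0.6,9,-1.7],[-1,-7,6,-7,-1.2,19,-3.6],[-1,-9,11,-9,-2,29,-5.5],[-1,-11,16,-10,-2.6,39,-7.5],[-1,-12,20,-10.7,-3.3,49,-9.4]])

```text
t: 17.9
position: [471.2, 224.3, 337.5]
tool_rot: [[-0.964, -0.211, 0.159], [-0.213, 0.977, 0.006], [-0.157, -0.028, -0.987]]
force: [1.7, 0.1, 0.0]
finger_gap: 0.999
grasp_force: 0.0
```

```bash
python3 - <<'E'
from h import *
go([455,264.5,290],tool(16.7,105))
E
```

```text
j [ 0.47  0.02 -0.09  1.31 -0.07  0.25] p [471. 224. 338.] ->tcp [468. 269. 342.]
shift [-0.74  4.37 -0.48] turn [-1.4 24.  -4.6]
```

Request:
jog_arm(targets=[[-1,-0.2,1.5,0,-0.5,8,-1.5],[-1,-0.5,3,-0.2,-1,16,-3],[-1,-0.7,4.2,-0.4,-1.4,24,-4.6],[-1,-0.7,4.4,-0.5,-1.4,24,-4.6],[-1,-0.7,4.4,-0.5,-1.4,24,-4.6]])

```text
t: 18.52
position: [468.3, 267.3, 339.5]
tool_rot: [[-0.926, -0.287, -0.245], [-0.277, 0.958, -0.074], [0.256, -0.0, -0.967]]
force: [-0.2, 0.5, 0.5]
finger_gap: 1.0
grasp_force: 0.0
```

```bash
python3 - <<'E'
from h import *
go([455,264.5,290],tool(16.7,105))
go([455,264.5,156],tool(16.7,105))
m=camera_model("wrist");im,d=camera("wrist");cv2.imwrite("pics/w4.png",im[:,:,::-1])
k,dd=K(m);x=np.array([.9578,.2874,0]);y=np.array([-.2874,.9578,0]);O=np.array([466.5,268,0])
P=np.array([O+30*x+[0,0,179],O-12*x+[0,0,179],O-92*x+[0,0,179],O-12*x+23*y+[0,0,179],O-12*x-23*y+[0,0,179]]);C=(P-m["xyz"])@m["rotation"];C[:,1:]*=-1
print(np.round(cv2.projectPoints(C,np.zeros(3),np.zeros(3),k,dd)[0][:,0]))
np.savez("w4.npz",d=d,xyz=m["xyz"],rot=m["rotation"])
E
```

```text
j [0.5  0.34 0.28 1.77 0.05 0.2 ] p [468. 267. 339.] ->tcp [468. 269. 342.]
shift [ 0.02  0.12 -0.27] turn [-0.   0.2 -0. ]
j [0.5  0.34 0.28 1.77 0.05 0.2 ] p [468. 267. 339.] ->tcp [468. 269. 208.]
shift [-3.41  0.12 12.68] turn [-0.   0.2 -0. ]
[[322. 280.]
 [322. 236.]
 [322. 147.]
 [347. 236.]
 [297. 236.]]
```

View pics/w4.png

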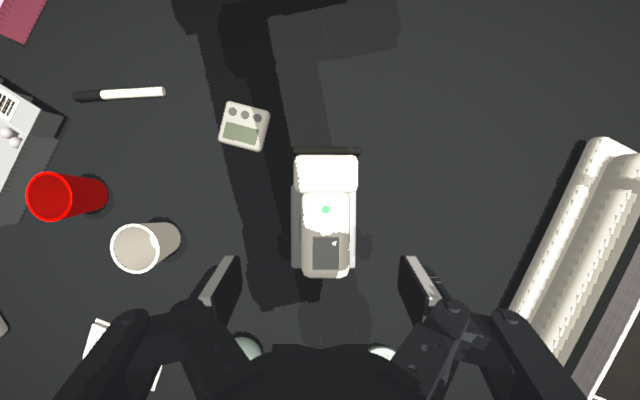

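The head is centred at (326,236), against a predicted (322,236). Its rear is at row 278 and nose at row 153, both as predicted. So the lateral correction is about 4 mm, and I can descend straight down.

Request:
jog_arm(targets=[[-1,-0.7,0.3,2.6,0,0,0],[-1,-1.5,0.5,5.6,0,0,0],[-1,-2.3,0.5,8.8,0,0,0],[-1,-3,0.5,11.4,0,0,0],[-1,-3.4,0.5,13,0,0,0]])

```text
t: 19.2
position: [465.1, 271.0, 206.0]
tool_rot: [[-0.926, -0.286, -0.245], [-0.277, 0.958, -0.073], [0.255, 0.0, -0.967]]
force: [-0.5, -0.5, 0.5]
finger_gap: 0.998
grasp_force: 0.0
```

Request:
jog_arm(targets=[[-1,0,0,0,0,0,0],[0.2,0,0,0,0,0,0],[1,0,0,0,0,0,0],[1,0,0,0,0,0,0],[1,0,0,0,0,0,0]], force=50)

```text
t: 19.82
position: [466.3, 272.1, 206.7]
tool_rot: [[-0.926, -0.287, -0.245], [-0.277, 0.958, -0.073], [0.256, 0.0, -0.967]]
force: [0.1, 0.2, 5.2]
finger_gap: 0.528
grasp_force: 50.5
```

Request:
jog_arm(targets=[[1,0,0,0,0,0,0],[1,0,0,0,0,0,0],[1,0,0,0,0,0,0],[1,0,0,0,0,0,0],[1,0,0,0,0,0,0]], force=90)

```text
t: 20.45
position: [466.3, 272.1, 206.8]
tool_rot: [[-0.926, -0.287, -0.245], [-0.277, 0.958, -0.073], [0.256, 0.0, -0.967]]
force: [-0.3, -1.6, 6.8]
finger_gap: 0.529
grasp_force: 90.7
```

```bash
python3 - <<'E'
from h import *
o=get_obs();print(o["position"]+54*o["tool_rot"][:,2],o["force"],o["ft_torque"],o["joints"]);print(o["tool_rot"].T@[0,0,100])
E
```

```text
[453.01069562 268.11305587 154.58732245] [-0.27115289 -1.59022227  6.79995027] [-0.04055885 -0.03498605  0.00453232] [0.50551636 0.34709475 0.00249401 1.47926178 0.05493574 0.20757619]
[ 2.55954484e+01  4.18910696e-02 -9.66688743e+01]
```

Request:
jog_arm(targets=[[1,0.3,0,-1,0,0,0],[1,0.6,0,-2.2,0,0,0],[1,1,0,-3.6,0,0,0],[1,1.4,0,-5.2,0,0,0],[1,1.8,0,-6.8,0,0,0]])

```text
t: 21.08
position: [465.9, 271.8, 277.3]
tool_rot: [[-0.926, -0.287, -0.247], [-0.277, 0.958, -0.074], [0.258, 0.0, -0.966]]
force: [0.1, 0.0, -3.2]
finger_gap: 0.526
grasp_force: 92.0
```

Request:
jog_arm(targets=[[1,0.4,0,-1.5,0,0,0],[1,0.9,0,-3.3,0,0,0],[1,1.4,0,-5.3,0,0,0],[1,1.8,0,-6.8,0,0,0],[1,1.8,0,-6.8,0,0,0]])

```text
t: 21.7
position: [466.4, 272.0, 347.7]
tool_rot: [[-0.926, -0.287, -0.245], [-0.277, 0.958, -0.073], [0.256, 0.0, -0.967]]
force: [0.6, 0.1, -2.8]
finger_gap: 0.528
grasp_force: 92.0
```

```bash
python3 - <<'E'
from h import *
o=get_obs();print(o["position"]+54*o["tool_rot"][:,2],o["force"],o["ft_torque"],o["joints"])
L=np.array([425.5,-233.7,51])
az=np.degrees(np.arctan2(L[1],L[0]));u=np.array([np.cos(np.radians(az)),np.sin(np.radians(az)),0]);n=np.radians(10)
d=np.array([0,0,np.cos(n)])+u*np.sin(n)
G=L+183*d; print(az,G)
# waypoint: mid-yaw, high, partially rotated
f=go([480,60,330],tool(3,65)); f=go(G,tool(az,25))
E
```

```text
[453.14149154 268.07809418 295.51260317] [ 0.62420595  0.093755   -2.8352685 ] [ 0.07328306 -0.31977958 -0.01858261] [0.50537011 0.34241424 0.30474713 1.78585419 0.0548744  0.20744104]
-28.777183725183804 [ 453.35303175 -248.99789311  231.2198188 ]
j [0.51 0.34 0.3  1.79 0.05 0.21] p [466. 272. 348.] ->tcp [457.  59. 379.]
shift [  7.56 -20.16  -1.24] turn [  1.3 -39.6  13.9]
j [0.51 0.34 0.3  1.79 0.05 0.21] p [466. 272. 348.] ->tcp [ 410. -225.  254.]
shift [ 16.58 -46.06  14.05] turn [ 20.9 -75.3  44.5]
```

Request:
jog_arm(targets=[[1,1,-2.5,-0.2,0.2,-5,1.7],[1,2.6,-7,-0.4,0.4,-13.5,4.7],[1,4.3,-11.5,-0.7,0.7,-22.5,8],[1,6,-16,-1,1,-31.5,11],[1,7.2,-19.2,-1.2,1.3,-38,13.3]])

```text
t: 22.32
position: [456.1, 67.1, 376.5]
tool_rot: [[-0.915, -0.06, 0.399], [-0.057, 0.998, 0.019], [-0.399, -0.006, -0.917]]
force: [-0.0, -0.4, -1.6]
finger_gap: 0.525
grasp_force: 92.4
```

```bash
cat > g.py <<'E'
from h import *
L=np.array([425.5,-233.7,51])
az=np.degrees(np.arctan2(L[1],L[0]));u=np.array([np.cos(np.radians(az)),np.sin(np.radians(az)),0]);n=np.radians(10)
G=L+183*(np.array([0,0,np.cos(n)])+u*np.sin(n))
go([510,-110,310],tool(-15,38)); go(G,tool(az,25))
E
python3 g.py
```

```text
j [ 0.17 -0.27 -0.31  1.12 -0.05  0.1 ] p [456.  67. 376.] ->tcp [469. -99. 343.]
shift [  1.11 -16.64   3.25] turn [ 11.1 -28.2  14.9]
j [ 0.17 -0.27 -0.31  1.12 -0.05  0.1 ] p [456.  67. 376.] ->tcp [ 410. -225.  254.]
shift [ 10.74 -28.86   8.86] turn [ 22.7 -40.3  23.8]
```

Request:
jog_arm(targets=[[1,0.2,-2.5,0.4,1.7,-4.5,2.3],[1,0.4,-6,1.1,4,-10,5.4],[1,0.7,-10,2,6.7,-17,9],[1,1,-14,2.8,9.4,-24,12.6],[1,1.1,-16.6,3.2,11,-28,15]])

```text
t: 22.95
position: [468.5, -98.0, 340.8]
tool_rot: [[-0.601, 0.259, 0.756], [0.162, 0.966, -0.202], [-0.783, 0.001, -0.622]]
force: [0.4, 0.1, -3.6]
finger_gap: 0.528
grasp_force: 92.6
```

```bash
python3 g.py
```

```text
j [-0.17 -0.53 -0.77  0.43 -0.07  0.06] p [468. -98. 341.] ->tcp [469. -99. 343.]
shift [-0.23 -0.09 -0.1 ] turn [ 0.  -0.5 -0. ]
j [-0.17 -0.53 -0.77  0.43 -0.07  0.06] p [468. -98. 341.] ->tcp [ 410. -225.  254.]
shift [  8.21 -13.82   3.59] turn [ 11.8 -13.4   7.2]
```

Request:
jog_arm(targets=[[1,0.5,-2.5,0,2,-3,1.2],[1,1.6,-6,0.3,5,-7,3],[1,3.5,-10,1.2,8.5,-11,5.2],[1,5.8,-12.8,2.4,11,-13,6.8],[1,7.4,-13.8,3.2,11.8,-13.4,7.2]])

```text
t: 23.58
position: [412.4, -225.1, 261.4]
tool_rot: [[-0.374, 0.482, 0.792], [0.205, 0.876, -0.436], [-0.904, -0.001, -0.427]]
force: [0.2, 0.1, -3.5]
finger_gap: 0.529
grasp_force: 92.7
```

```bash
python3 g.py; python3 - <<'E'
from h import *
a,_=camera("top");b,_=camera("scene")
A=cv2.resize(a[140:290,280:470],None,fx=2.1,fy=2.1);B=cv2.resize(b[110:260,160:350],None,fx=2.1,fy=2.1)
cv2.imwrite("pics/end.png",np.hstack([A,B])[:,:,::-1])
E
```

```text
j [-0.5  -0.58 -1.13 -0.11 -0.01  0.  ] p [ 412. -225.  261.] ->tcp [469. -99. 343.]
shift [-6.93 13.77 -4.52] turn [-11.8  12.7  -7.2]
j [-0.5  -0.58 -1.13 -0.11 -0.01  0.  ] p [ 412. -225.  261.] ->tcp [ 410. -225.  254.]
shift [ 0.73 -0.12  0.17] turn [-0.  -0.2  0. ]
```

View pics/end.png

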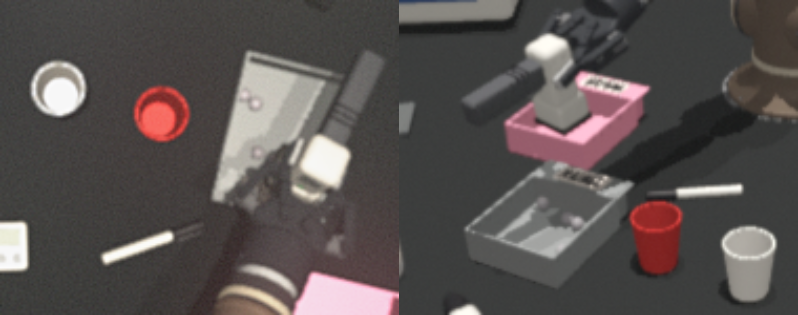

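```bash
cat > chk.py <<'E'
from h import *
a=np.radians(16.7);Rs=np.array([[np.cos(a),-np.sin(a),0],[np.sin(a),np.cos(a),0],[0,0,1]]);Os=np.array([465.4,271.8,18])
Rg=np.array([[-.926,-.287,-.245],[-.277,.958,-.073],[.256,0,-.967]]);pg=np.array([466.3,272.1,206.8])
o=get_obs();Rt,pt=o["tool_rot"],o["position"]
Rn=Rt@Rg.T@Rs; W=lambda v:pt+Rt@Rg.T@(Os+Rs@np.array(v,float)-pg)
lens=W([-92,0,138]);Lb=np.array([425.5,-233.7,51])
print("lens",lens,"label in lens",Rn.T@(Lb-lens),"tilt",np.degrees(np.arccos(Rn[2,0])),o["force"],abs(o["joint_velocities"]).max())
m=camera_model("top");k,dd=K(m);im,D=camera("top");D=np.array(D)
for n,v in dict(rear=[30,0,138],reartop=[30,0,158],hmid=[16,0,70],foot=[16,0,5]).items():
    w=W(v);C=(w-m["xyz"])@m["rotation"];C[1:]*=-1
    q=cv2.projectPoints(C[None],np.zeros(3),np.zeros(3),k,dd)[0][0,0];u,vv=np.round(q).astype(int)
    print(n,np.round(w),np.round(q),"crop",np.round((q-[280,140])*2.1),"seen z",px(m,u,vv,D[vv,u]).round())
E
python3 chk.py
```

```text
lens [ 440.99046209 -240.51654108  159.3352723 ] label in lens [-109.56263107   -1.30609002   -3.41537096] tilt 10.710224487888032 [-0.893008    1.19287804 -2.41097862] 0.0746011998897525
rear [ 461. -251.  279.] [435. 215.] crop [326. 157.] seen z [ 461. -250.  280.]
reartop [ 444. -242.  283.] [432. 223.] crop [319. 174.] seen z [ 443. -243.  280.]
hmid [ 517. -282.  253.] [446. 191.] crop [348. 106.] seen z [ 516. -282.  258.]
foot [ 573. -313.  241.] [457. 167.] crop [371.  57.] seen z [ 572. -310.  252.]
```

Predicted and seen positions agree to within a few mm; the handle foot sits about 4° higher than predicted. I'll nudge 12 mm outward to compensate, then count the balls from depth.

Request:
jog_arm(targets=[[1,-0.1,0,0.3,0,0,0],[1,-0.3,0,0.7,0,0,0],[1,-0.5,0,1.1,0,0,0],[1,-0.5,0,1.1,0,0,0],[1,-0.5,0,1.1,0,0,0]])

```text
t: 24.35
position: [425.4, -230.5, 265.5]
tool_rot: [[-0.371, 0.479, 0.795], [0.202, 0.878, -0.435], [-0.906, -0.001, -0.423]]
force: [0.0, -0.4, -1.7]
finger_gap: 0.531
grasp_force: 92.7
```

Request:
jog_arm(targets=[[1,0,0,0,0,0,0],[1,0,0,0,0,0,0],[1,0,0,0,0,0,0],[1,0,0,0,0,0,0],[1,0,0,0,0,0,0]])

```text
t: 24.98
position: [425.3, -230.6, 265.6]
tool_rot: [[-0.371, 0.479, 0.795], [0.202, 0.878, -0.435], [-0.906, -0.001, -0.422]]
force: [0.8, -0.1, -2.9]
finger_gap: 0.528
grasp_force: 92.7
```

```bash
python3 chk.py; python3 - <<'E'
from h import *
from scipy import ndimage
a=np.radians(-14.5);B=np.array([[np.cos(a),-np.sin(a),0],[np.sin(a),np.cos(a),0],[0,0,1]]);O=np.array([518.7,-258.2,0])
for n in("scene","top"):
    m=camera_model(n);im,d=camera(n);k,dd=K(m)
    v,u=np.mgrid[0:400,0:640];p=cv2.undistortPoints(np.c_[u.ravel(),v.ravel()][:,None].astype(float),k,dd)[:,0]
    P=np.array(m["xyz"])+(np.c_[p[:,0],-p[:,1],-np.ones(len(p))]@np.array(m["rotation"]).T)*d.reshape(-1,1)
    Q=((P-O)@B).reshape(400,640,3)
    k_=(abs(Q[...,0])<68)&(abs(Q[...,1])<63)&(Q[...,2]>12)&(Q[...,2]<28)
    l,c=ndimage.label(k_)
    for i in range(1,c+1):
        if (l==i).sum()>3: print(n,(l==i).sum(),Q[l==i].mean(0).round(),np.ptp(Q[l==i],0).round())
E
```

```text
lens [ 454.75400963 -246.84558129  165.17402136] label in lens [-118.00093896   -2.32244637   11.35694054] tilt 10.233794756605331 [ 0.76101781 -0.122109   -2.93260275] 0.0021129226979373977
rear [ 474. -257.  285.] [439. 209.] crop [333. 145.] seen z [ 473. -258.  284.]
reartop [ 456. -248.  289.] [435. 217.] crop [325. 161.] seen z [ 456. -249.  286.]
hmid [ 530. -288.  259.] [449. 185.] crop [354.  94.] seen z [ 529. -287.  263.]
foot [ 586. -319.  248.] [460. 161.] crop [378.  44.] seen z [ 584. -315.  258.]
scene 21 [-60. -48.  18.] [11. 15. 12.]
scene 48 [-44.  16.  18.] [21. 39. 12.]
scene 6 [19. 41. 21.] [8. 8. 4.]
top 17 [27. 59. 20.] [13. 10. 12.]
top 32 [21. 44. 19.] [15. 16. 15.]
top 28 [-41.  25.  18.] [16. 14. 11.]
```

All five balls are accounted for: (27,59), (21,44), two near (-44,16), and (-60,-48) in the bin frame. The aim is within tolerance and the arm is still.

```bash
python3 -c "from cell import finish_job; print(finish_job())"
```

```text
the job is handed in; nothing more can be done
None
```

I handed the job in at about 25 s with all five balls in the grey bin, the empty cup upright on the bench, and the scanner held nose down about 12 cm above the bin's label, aimed within about 1 cm of its centre; the hand-in returned no verdict.

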